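# Ceramic knife into a short-opening utensil drawer

### The arm

A 6-joint arm with a two-finger parallel gripper is mounted at the origin on the work surface. World frame = base frame: x ahead of the robot, y to its left, z up, the work surface at z = 0. Lengths are in m, angles in rad, forces in N, time in s.
With the tool pointing down it reaches from about 0.4 to 0.825 m from the base axis. Payload 7 kg.
Tool frame: the origin (TCP) lies at the very end of the fingers, on their centre line; the grasp point (between the pads) lies 19 mm behind it (arm.grasp_offset is the distance from the TCP to the grasp point, in m); z points along the fingers, y is the line along which they close (so a half turn about z gives the same grasp; the last joint's range is limited). The gripper opens to 88 mm and grips with 3 to 60 N. Pads are 19 mm wide; open, the fingers measure 130 mm over their backs; the gripper's body (78 mm by 193 mm) begins 47 mm behind the grasp point.
Start: joints at [-1.04, 0.359, 0.012, 0, -1.224, -0.288], TCP at [0.162, -0.655, 0.203] pointing down, gripper open.
Joint ranges: [-3.07, 3.07], [-1.43, 2.12], [-1.02, 1.25], [-3.03, 1.67], [-3.05, -0], [-3.03, 3.03]. Speed limits (rad/s): [2.39, 2.39, 3.01, 3.14, 3.14, 3.14].

### API

Orientations are given as [roll, pitch, yaw] about the fixed x, y, z axes, in that order (R = Rz(yaw) Ry(pitch) Rx(roll)).
In Python, from station import get_state, cams, arm, nets gives the robot as it stands.
- The arm moves only by the shell command python3 -m creep 'ROWS' [FORCE]. ROWS is a JSON object of lists of equal length, an entry for each row: "translation": the shift along the world's x, y, z in mm, a list of three; "spin": the turn about the world's z in rad; "gripper": the opening, from 0 (shut) to 1 (fully open). In form: {"translation": [[dx, dy, dz], ...], "spin": [spin, ...], "gripper": [gripper, ...]}. A call has 1 to 8 rows; each row shifts and turns the commanded pose from where the row before left it; what a row does not reach is not made up. A row lasts 1/10 s, in which the tool goes at most 50 mm and 8.59 degrees, less where a joint would pass 70% of its speed; a pose out of reach is approached as far as the arm can. A call is refused whole if a number of a shift passes 50 or a number of a turn 0.15, either way. A call with a gripper value outside its range is refused whole. The fingers move at their own pace and stop on an object; FORCE is the grip in N (left out, the last holds). Time passes only in rows, so rows that do not move let the fingers close. It gives the time, the measured TCP pose, the force, the opening and the grip force at its end, in the units of the state.
- get_state(): the state, without advancing time (a new reading comes with each control period).
- cams.grab_frame(name): name is "side" or "top" or "wrist"; returns a dict with "img" (400x640x3 uint8, red, green, blue), "mtx" (3x3 intrinsics, pixels), "R" (3x3) and "t" (3): a world point X has camera coordinates R X + t. Camera axes: x right, y down, z forward; pixel columns grow to the right and rows downward; lengths in m; the calibration is good to about 2 mm. The wrist camera is an equidistant fisheye: a pixel r from the principal point sees the ray r / f radians off the axis. A picture is of the moment at which its call begins. There is no depth.
- arm.job_done(): hands the job in; it is judged then, once.
Trained networks look in the newest picture that a camera, given by its name, has taken for a name from the list of things; names that differ only in an ending like _2 or _b are one class to them, and where a whole thing is asked for, a point or a joint stands for the part that bears it (a point fixed in the world has none). Each returns a list of dicts, best first, with "confidence" (0 to 1); they miss things now and then, are a little off and sometimes report something else, mostly with a low value. They report only what shows in the picture. A call takes as long as a camera call. They do not tell look-alikes from the thing itself.
- nets.search_frame(camera, label): "centre" ([x, y, z] in m, in world coordinates, good to about 4 mm: the middle of the surface that is visible of it).
- nets.pinpoint(camera, label): "centre" ([x, y, z] in m, in world coordinates, good to about 4 mm: a listed point, or the origin of a listed thing).
The state is a dict: "t": time; "q": joint angles; "qd": joint speeds; "joint_efforts": joint torques, N m; "eef_pos": TCP position; "ee_rot": TCP orientation; "force": force on the tool from outside, world axes, zero at the start; "moment": the same for the moment, N m; "width": finger opening in m; "gripper_force": force on a finger pad.
Only numpy, scipy, OpenCV 4.12 (cv2) and the standard library are available. Lean on these libraries where they do the work, as an engineer would, in place of code of your own. Each camera call takes 0.05 s, during which the arm holds its last target. There are 200 camera calls.

### The job

Put the white ceramic-bladed knife away in the wide empty compartment of the utensil drawer, blade to the back and lying flat, then push the drawer fully shut. The drawer opens less than the knife's length, so feed the knife in tip first under the cabinet top; the blade is brittle, so set it down gently and never knock, force or drop it against the drawer or cabinet. Leave the shears, mug and steel pan where they are and the wooden spoon in its own compartment.

Things in the scene. Friction and masses are not known exactly. Their poses are not given: they have to be found in the camera images.
- knife: knife 200 mm long, lying on its side: black handle 108 long (x -100 to +8 mm), 26 wide (y), 18 mm thick (z); brittle white ceramic blade 92 long, 27 wide, 4 mm thick, at mid-thickness of the handle. Origin: middle of the length, on the handle's underside; x to the tip, z up. Mass about 90 g, centre near x = -34 mm. It takes at most 20 N against drawer or cabinet
- knife_tip (a point): the blade's tip, at x = +100 mm, z = 9 mm (mid-thickness) of the knife; same axes as the knife
- knife_butt (a point): the end of the handle, at x = -100 mm, z = 9 mm of the knife; same axes as the knife
- unit: fixed stainless utensil drawer unit standing on the counter, 300 deep (x) x 250 wide (y) x 105 mm high. Origin: centre of its underside; x points from front to back (away from the drawer front), z up. Top sheet 15 mm thick, its underside 90 mm above the counter; front edge of the top at x = -150 mm
- top_edge (a point): middle of the lower front edge of the unit's top sheet, 90 mm above the counter, 64 mm above the drawer's floor: the knife must pass below it to go in; axes as the unit
- drawer (a joint): how far the drawer is out, in m: 0 shut, 0.14 at its stop (short runners; it can go no farther). It starts 0.125 to 0.14 open; sliding friction about 4 N and a little damping, no spring
- lane (a point): middle of the floor of the wide empty compartment (on the robot's right); moves with the drawer; axes as the unit (x to the back, y left, z up). Inside 220 mm long (x +-110), 110 mm wide (y +-55); floor 26 mm above the counter. Above this floor: divider 44 mm, side and back walls 50, front panel 72 mm. Open from above only from x = -110 mm to -110 mm + the drawer's opening
- spoon_lane (a point): middle of the floor of the narrow left compartment (220 x 79 mm), where the spoon lies; axes as lane
- drawer_front (a point): middle of the top edge of the drawer's front panel, on its outer (robot side) face, 98 mm above the counter; moves with the drawer; axes as the unit. The panel is 12 mm thick and 246 mm wide; a black bar handle 120 mm long stands 35 mm off the panel, 48 mm below this point
- spoon: loose wooden spoon 170 x 40 x 10 mm in the narrow compartment; origin near its middle, on the underside; bowl to +x
- shears: kitchen shears with red handles, 200 x 92 x 14 mm, lying on the counter; origin at the pivot, underside; blades to +x. Must stay where they are
- mug: terracotta mug, 84 mm in diameter, 90 mm high, handle at its +y; origin at the centre of its underside. Must stay where it is
- pan: small open steel food pan, 108 (x) x 176 (y) x 65 mm, standing on top of the drawer unit, at least 75 mm behind its front edge; origin at the centre of its underside. Must stay where it is
Not all that is in view belongs to the job. Several things look just like the knife: the one meant starts farthest to the robot's right. Of the things shaped like the spoon, the wooden one is meant.

How it is judged:
By the outcome, as a careful person would: the job done as asked, in the order asked, and still so for the second after the job is handed in, with the robot touching nothing.
It also fails if it takes over 58 s, if anything falls off the work surface, if the arm or the gripper's body presses on something with over 40 N, if the wrist force passes 120 N, or if a joint passes its speed limit or range.

## Working session

There is one attempt and no reset: what is moved stays moved. The work goes in short steps, Python scripts to look and compute and a shell command to move; the robot and the scene stay as the last step left them, time stands still between calls to the robot, and variables do not carry over. Pictures are saved under pics/ and viewed, at most 10 in all, crops included, and the job is handed in when it is done.

```bash
mkdir -p pics
python3 - <<'E'
from station import get_state,cams,arm,nets
import cv2
for c in("top","side"):
    f=cams.grab_frame(c);cv2.imwrite(f"pics/{c}0.png",f["img"][:,:,::-1])
    for l in["knife","knife_tip","knife_butt","top_edge","lane","drawer_front","unit","spoon","mug","pan","shears"]:
        r=nets.pinpoint(c,l);print(c,l,[([round(float(v),3) for v in d["centre"]],round(d["confidence"],2)) for d in r[:5]])
print(get_state())
E
```

```text
top knife [([0.312, 0.185, -0.0], 0.61), ([0.453, -0.215, -0.001], 0.58)]
top knife_tip [([0.553, -0.205, 0.008], 0.71), ([0.357, 0.273, 0.007], 0.67)]
top knife_butt [([0.266, 0.102, 0.008], 0.78), ([0.35, -0.215, 0.008], 0.66)]
top top_edge [([0.61, 0.078, 0.086], 0.94)]
top lane [([0.582, 0.036, 0.026], 0.82)]
top drawer_front [([0.464, 0.091, 0.097], 0.75)]
top unit [([0.762, 0.064, -0.004], 0.67), ([0.495, 0.411, 0.001], 0.58)]
top spoon [([0.708, 0.352, -0.0], 0.82), ([0.592, 0.128, 0.031], 0.73)]
top mug [([0.493, 0.407, 0.001], 0.55), ([0.45, -0.21, -0.001], 0.52)]
top pan [([0.759, 0.069, 0.107], 0.87)]
top shears [([0.484, -0.391, -0.003], 0.94)]
side knife [([0.451, -0.215, 0.004], 0.84)]
side knife_tip [([0.552, -0.209, 0.015], 0.74), ([0.355, 0.277, 0.007], 0.56), ([0.76, 0.059, -0.003], 0.35)]
side knife_butt [([0.268, 0.099, 0.008], 0.87), ([0.348, -0.215, 0.012], 0.82)]
side top_edge [([0.611, 0.076, 0.093], 0.95)]
side lane [([0.58, 0.041, 0.028], 0.62), ([0.463, 0.089, 0.098], 0.28)]
side drawer_front [([0.466, 0.087, 0.1], 0.95)]
side unit [([0.761, 0.061, 0.001], 
[... 191 characters left out ...]
de shears []
{'t': 1.2, 'q': array([-1.03992208e+00,  3.58603611e-01,  1.19054940e-02,  6.22432327e-08,
       -1.22413120e+00, -2.88074280e-01]), 'qd': array([-5.45344220e-04,  1.35585344e-03, -1.13100985e-03,  1.16369587e-03,
       -1.60398732e-03,  1.52074210e-05]), 'joint_efforts': array([-8.34890557e-05, -5.82400453e+01,  2.93294710e+01,  7.00229466e+00,
        1.24400819e-02, -4.06724109e-05]), 'eef_pos': array([ 0.16223941, -0.65518032,  0.20266131]), 'ee_rot': array([ 3.14156104e+00, -9.42861954e-06, -2.89879266e+00]), 'force': array([ 0.40667307, -0.0152299 ,  1.14231315]), 'moment': array([-0.01217669,  0.00484753,  0.06900359]), 'gripper_force': 0.0, 'width': 0.0873926879302476}
```

View pics/top0.png

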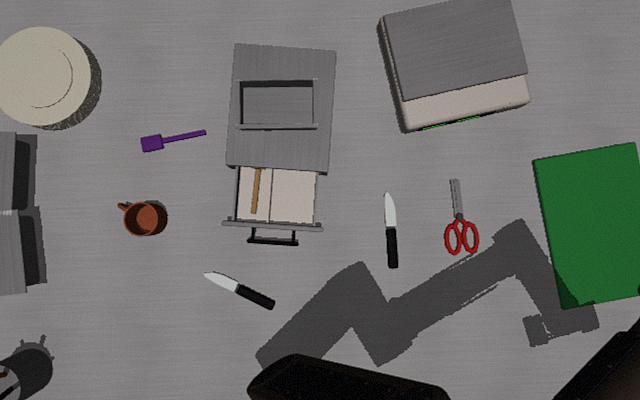

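View pics/side0.png

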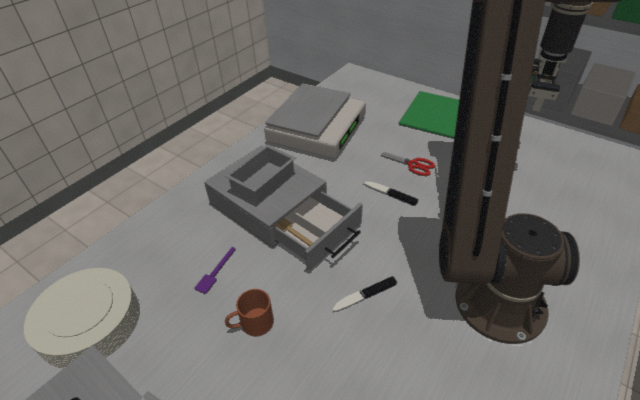

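The top view shows the target knife on the right (tip at pixel 388,193, butt at 393,268). The look-alike is at lower left (240,290). The open drawer has the wooden spoon at (257,190) and its front panel at row ~227. The side view agrees. Next I'll refine the poses.

```bash
cat > h.py <<'E'
import numpy as np,cv2
from station import get_state,cams,arm,nets
def proj(f,X):
    X=np.atleast_2d(X).astype(float);r,_=cv2.Rodrigues(f["R"])
    return cv2.projectPoints(X,r,np.array(f["t"],float),np.array(f["mtx"],float),None)[0][:,0]
def unproj(f,uv,z):
    d=np.c_[np.atleast_2d(uv),np.ones(len(np.atleast_2d(uv)))]@np.linalg.inv(f["mtx"]).T@f["R"]
    c=-f["R"].T@f["t"];return c+d*((z-c[2])/d[:,2])[:,None]
def U(p,x,y,z=0): # unit -> world; p=(ux,uy,yaw)
    c,s=np.cos(p[2]),np.sin(p[2]);return np.array([p[0]+c*x-s*y,p[1]+s*x+c*y,z])
E
python3 - <<'E'
from h import *
from scipy.optimize import least_squares
obs=[]
near={"unit":(.76,.06),"top_edge":(.61,.077),"drawer_front":(.465,.089),"lane":(.581,.038),"spoon_lane":(.59,.137)}
F={}
for k in range(3):
  for c in("top","side"):
    F[c]=cams.grab_frame(c)
    for l in near:
        for d in nets.pinpoint(c,l):
            if np.hypot(*(d["centre"][:2]-np.array(near[l])))<.03: obs.append((l,d["centre"]));break
def res(v):
    p=v[:3];d=v[3]
    m={"unit":(0,0),"top_edge":(-.15,0),"drawer_front":(-.162-d,0),"lane":(-.04-d,v[4]),"spoon_lane":(-.04-d,v[5])}
    return np.concatenate([U(p,*m[l])[:2]-np.array(o)[:2] for l,o in obs])
s=least_squares(res,[.76,.06,-.09,.134,-.042,.057],loss="soft_l1",f_scale=.004);v=s.x;print(v.round(4),np.abs(s.fun).max())
np.save("v.npy",v)
f=F["top"];g=f["img"].astype(int)
# knife: handle dark, in roi
roi=np.zeros(g.shape[:2],bool);roi[180:280,370:412]=1
m=(roi&((g.max(2)<55))).astype(np.uint8);n,lab,st,ce=cv2.connectedComponentsWithStats(m);i=1+np.argmax(st[1:,4])
b=cv2.boxPoints(cv2.minAreaRect(np.argwhere(lab==i)[:,::-1].astype(np.float32)));B=unproj(f,b,.012);print("handle",st[i],B[:,:2].round(4),B.mean(0).round(4))
w=roi&(g.min(2)>190);pw=unproj(f,np.argwhere(w)[:,::-1],.011);print("blade",w.sum(),pw.min(0),pw.max(0),pw.mean(0))
for c in F:
    im=F[c]["img"][:,:,::-1].copy();d=v[3]
    for P,z in(([(-.15,-.125),(-.15,.125),(.15,.125),(.15,-.125)],.105),([(-.162-d,-.123),(-.162-d,.123),(-.15-d,.123),(-.15-d,-.123)],.098),([(-.15-d,v[4]-.055),(-.15-d,v[4]+.055),(-.15,v[4]+.055),(-.15,v[4]-.055)],.026)):
        q=proj(F[c],[U(v[:3],x,y,z) for x,y in P]);cv2.polylines(im,[(q*1).astype(int)],1,(0,0,255) if z>.03 else (255,0,0),1)
    x0,y0=(200,30) if c=="top" else (190,130)
    cv2.imwrite(f"pics/{c}1.png",cv2.resize(im[y0:y0+240,x0:x0+210],None,fx=2.4,fy=2.4))
E
cd pics; python3 -c "
import cv2;cv2.imwrite('ov.png',cv2.hconcat([cv2.resize(cv2.imread('top1.png'),(400,457)),cv2.resize(cv2.imread('side1.png'),(400,457))]))"
```

```text
[ 0.7598  0.0613 -0.0962  0.1342 -0.0407  0.0604] 0.004477508445896561
handle [386 227  12  42 392] [[ 0.46   -0.1979]
 [ 0.4611 -0.2238]
 [ 0.3542 -0.2279]
 [ 0.3531 -0.2021]] [ 0.4071 -0.2129  0.012 ]
blade 8 [ 0.46478477 -0.21875718  0.011     ] [ 0.49129399 -0.20131265  0.011     ] [ 0.46828167 -0.20971677  0.011     ]
```

View pics/ov.png

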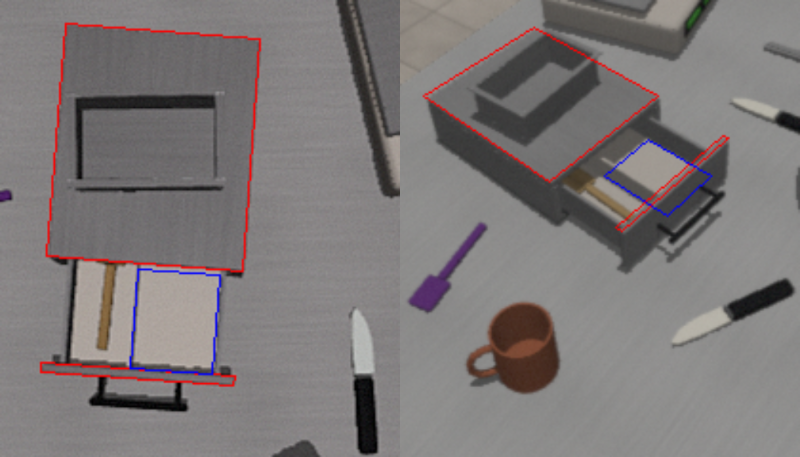

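The overlay matches the unit and drawer closely: unit at (0.760, 0.061), yaw -0.096, open 134 mm. The knife handle centre is at (0.407, -0.213), yaw about 0.039. Next I'll approach the handle.

```bash
python3 -m creep '{"translation":[[23,42,-8],[23,42,-8],[23,42,-8],[23,42,-8],[23,42,-8],[23,42,-8],[23,42,-8],[23,42,-8]],"spin":[-0.05,-0.05,-0.05,-0.05,0,0,0,0],"gripper":[1,1,1,1,1,1,1,1]}' && python3 -m creep '{"translation":[[22,36,-10],[22,36,-10],[20,34,-10],[0,0,0],[0,0,0]],"spin":[0,0,0,0,0],"gripper":[1,1,1,1,1]}'
python3 - <<'E'
from h import *
f=cams.grab_frame("wrist");cv2.imwrite("pics/w1.png",f["img"][:,:,::-1])
for l in("knife","knife_butt","knife_tip"):print(l,[(np.round(d["centre"],4),d["confidence"]) for d in nets.pinpoint("wrist",l)])
s=get_state();print(s["eef_pos"],s["ee_rot"],s["t"])
E
```

```text
t: 3.8
eef_pos: [0.347, -0.3176, 0.1388]
ee_rot: [-3.141, 0.001, -3.099]
force: [0.5, -0.5, -0.0]
width: 0.0878
gripper_force: 0.0
t: 4.3
eef_pos: [0.4106, -0.2124, 0.1087]
ee_rot: [-3.142, -0.0, -3.096]
force: [-0.2, -0.0, 0.3]
width: 0.0875
gripper_force: 0.0
knife [(array([ 0.4541, -0.2072,  0.0031]), 0.63), (array([3.102e-01, 1.894e-01, 2.000e-04]), 0.57)]
knife_butt [(array([ 0.3549, -0.2101,  0.0079]), 0.8), (array([0.2631, 0.1018, 0.0087]), 0.65)]
knife_tip [(array([ 0.5541, -0.2059,  0.0093]), 0.68)]
[ 0.40994709 -0.21401117  0.10895324] [-3.14148125e+00  4.88655433e-04 -3.10027464e+00] 4.5
```

```bash
python3 -m creep '{"translation":[[0,1,-30],[0,0,-30],[0,0,-25],[0,0,-12],[0,0,-8],[0,0,0],[0,0,0]],"spin":[0,0,0,0,0,0,0],"gripper":[1,0.7,0.6,0.5,0.5,0.5,0.4]}' 25 && python3 -m creep '{"translation":[[0,0,0],[0,0,0],[0,0,0],[0,0,0],[0,0,0],[0,0,0]],"spin":[0,0,0,0,0,0],"gripper":[0.2,0.1,0.1,0.1,0.1,0.1]}' 25
```

```text
t: 5.2
eef_pos: [0.4105, -0.2127, 0.0042]
ee_rot: [-3.141, 0.001, -3.099]
force: [-0.2, -0.6, -0.3]
width: 0.045
gripper_force: 0.0
t: 5.8
eef_pos: [0.4103, -0.2121, 0.0037]
ee_rot: [3.142, 0.0, -3.099]
force: [0.3, 0.9, -0.3]
width: 0.0091
gripper_force: 0.0
```

Run:
```python
from h import *
a=cams.grab_frame("wrist");b=cams.grab_frame("side")
cv2.imwrite("pics/w2.png",cv2.vconcat([cv2.resize(a["img"][:,:,::-1],(480,300)),cv2.resize(b["img"][120:280,330:586,::-1],(480,300))]))
for c in("wrist","side"):
  for l in("knife","knife_butt","knife_tip"):print(c,l,[(np.round(d["centre"],4),d["confidence"]) for d in nets.pinpoint(c,l)])
s=get_state();print(s["width"],s["gripper_force"])
```

```text
wrist knife [(array([ 0.4554, -0.208 , -0.0013]), 0.69)]
wrist knife_butt [(array([ 0.3532, -0.2137,  0.009 ]), 0.92)]
wrist knife_tip []
side knife [(array([ 0.3112,  0.1844, -0.0018]), 0.83), (array([ 0.4506, -0.2145,  0.0042]), 0.82)]
side knife_butt [(array([ 0.3499, -0.2131,  0.0088]), 0.85)]
side knife_tip [(array([0.3569, 0.2774, 0.0094]), 0.74), (array([ 0.5529, -0.2079,  0.0169]), 0.61)]
0.008783319363707208 0.0
```

View pics/w2.png

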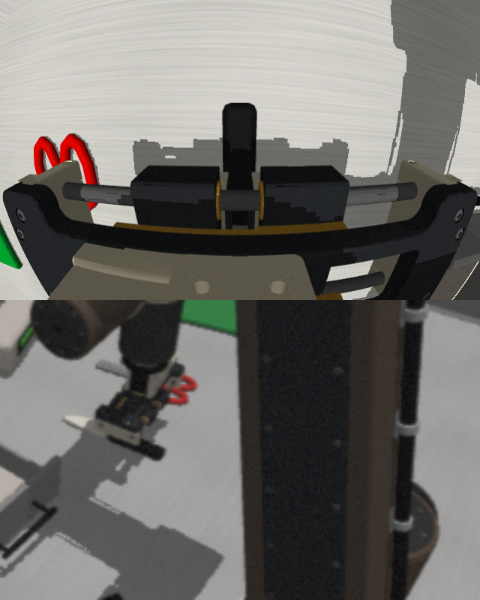

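The wrist view shows the handle at (240,135) running between the pads (218 and 262, 200). But the reported width is 9 mm with no grip force, so I need a closer look.

Run:
```python
from h import *
a=cams.grab_frame("wrist")["img"][130:330,190:450,::-1];b=cams.grab_frame("side")["img"][150:220,350:450,::-1]
cv2.imwrite("pics/w3.png",cv2.hconcat([cv2.resize(a,(400,308)),cv2.resize(b,(400,308),interpolation=cv2.INTER_CUBIC)]))
```

```text
(no output)
```

View pics/w3.png

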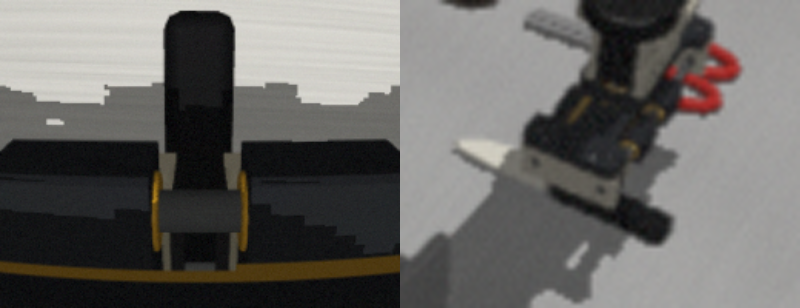

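The pads overlap the handle strip in the wrist crop (177 to 225 px against a handle of 165 to 233 px), so the fingertips may be above the handle. I'll compare the projected TCP with the side picture.

Run:
```python
from h import *
f=cams.grab_frame("side");s=get_state();x,y,z=s["eef_pos"];print(s["eef_pos"],s["width"],s["gripper_force"])
im=f["img"][:,:,::-1].copy();k=6;x0,y0=350,150
im=cv2.resize(im[y0:y0+75,x0:x0+100],None,fx=k,fy=k,interpolation=cv2.INTER_CUBIC)
def P(p):return tuple(((proj(f,p)[0]-[x0,y0]+.5)*k).astype(int).tolist())
for dz,c in((0,(0,0,255)),(.019,(0,255,0)),(.04,(255,0,0)),(.066,(255,0,255))):
    cv2.circle(im,P([x,y+.013,z+dz]),3,c,-1)
    cv2.line(im,P([x-.0095,y+.013,z+dz]),P([x+.0095,y+.013,z+dz]),c,1)
cv2.imwrite("pics/s4.png",im)
```

```text
[ 0.41026396 -0.21218088  0.00365622] 0.00891488447667716 0.0
```

View pics/s4.png

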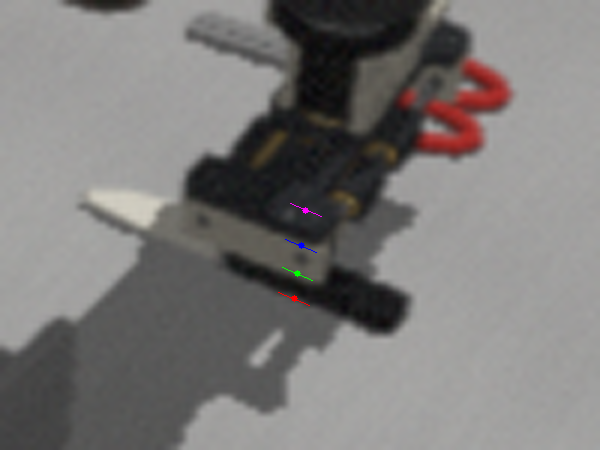

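```bash
python3 -m creep '{"translation":[[0,0,0],[0,0,0],[0,0,0],[0,0,0]],"spin":[0,0,0,0],"gripper":[0,0,0,0]}' 25; python3 -c "
from h import *
s=get_state();print(s)"
```

```text
t: 6.75
eef_pos: [0.4103, -0.2122, 0.0037]
ee_rot: [3.142, -0.0, -3.099]
force: [-0.2, -0.4, 0.1]
width: 0.0004
gripper_force: 0.0
{'t': 6.75, 'q': array([-4.90828881e-02,  2.50347861e-01, -6.95720137e-01, -2.42832698e-05,
       -6.24732628e-01, -1.47889867e+00]), 'qd': array([ 1.80351317e-04,  9.50947566e-04, -6.33088719e-04, -1.10045717e-03,
        9.56890583e-04,  1.96686193e-05]), 'joint_efforts': array([ 7.81788785e-04, -3.85551453e+01,  1.81526560e+01,  4.32933524e+00,
       -7.59507576e-02, -5.94283892e-05]), 'eef_pos': array([ 0.41026835, -0.21217889,  0.003666  ]), 'ee_rot': array([ 3.14157812e+00, -2.97798272e-06, -3.09879758e+00]), 'force': array([-0.20144935, -0.4278812 ,  0.0803413 ]), 'moment': array([ 0.02115743, -0.05234958,  0.00768947]), 'gripper_force': 0.0, 'width': 0.00037562459515812024}
```

Run:
```python
from h import *
f=cams.grab_frame("wrist");a=f["img"][130:330,190:450,::-1];a=cv2.resize(a,(400,308))
old=cv2.imread("pics/w3.png")[:,:400]
d=np.abs(a.astype(int)-old).max(2);print("diff",d.mean(),(d>40).sum())
s=get_state();x,y,z=s["eef_pos"]
def fish(X):
    c=f["R"]@X+f["t"];r=np.hypot(c[0],c[1]);th=np.arctan2(r,c[2]);m=np.array(f["mtx"])
    u=np.array([m[0,2]+m[0,0]*th*c[0]/r,m[1,2]+m[1,1]*th*c[1]/r]);return ((u-[190,130])*[400/260,308/200]).astype(int)
print("cam",(-f["R"].T@f["t"]).round(3),"axis",f["R"][2].round(2))
im=cv2.resize(a,(800,616))[:600].copy()
for w,c in((0.0005,(0,0,255)),(.026,(0,255,0))):
  for h in(0,.019,.04):
    for sg in(-1,1):
      u=fish(np.array([x-.0095,y+sg*w/2,z+h]));print(w,h,sg,u);cv2.circle(im,tuple((u*2).tolist()),4,c,-1)
cv2.imwrite("pics/w5.png",cv2.resize(im,(640,480)))
```

```text
diff 7.599472402597403 6418
cam [ 0.342 -0.215  0.185] axis [ 0.26  0.01 -0.97]
0.0005 0 -1 [200 128]
0.0005 0 1 [201 128]
0.0005 0.019 -1 [200 145]
0.0005 0.019 1 [201 145]
0.0005 0.04 -1 [200 167]
0.0005 0.04 1 [201 167]
0.026 0 -1 [168 127]
0.026 0 1 [233 130]
0.026 0.019 -1 [164 143]
0.026 0.019 1 [236 146]
0.026 0.04 -1 [160 165]
0.026 0.04 1 [241 168]
```

View pics/w5.png

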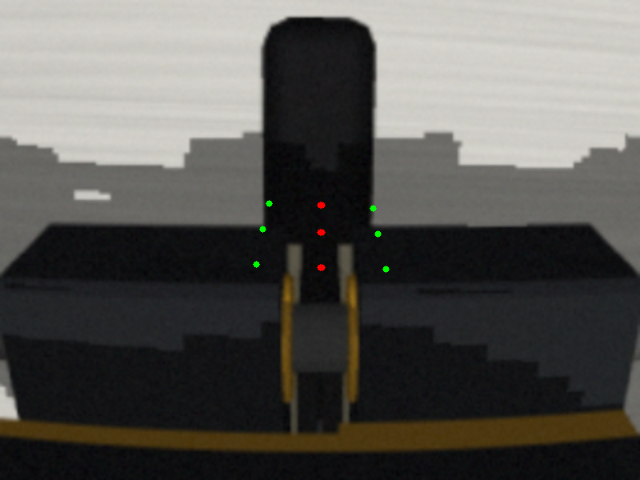

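The fingers closed fully: their visible ends at row 243 sit about 20 mm above the stated TCP, so they are above the handle. I'll open and lower in small steps while watching the force.

```bash
python3 -m creep '{"translation":[[0,0,0],[0,0,0],[0,0,0],[0,0,0],[0,0,-1],[0,0,-1],[0,0,-1]],"spin":[0,0,0,0,0,0,0],"gripper":[0.5,0.5,0.5,0.5,0.5,0.5,0.5]}' 25;  python3 -m creep '{"translation":[[0,0,-1],[0,0,0]],"spin":[0,0],"gripper":[0.5,0.5]}' 25
```

```text
t: 7.5
eef_pos: [0.4102, -0.2122, 0.0006]
ee_rot: [3.142, -0.0, -3.099]
force: [-0.0, 0.4, -0.6]
width: 0.0428
gripper_force: 0.0
t: 7.7
eef_pos: [0.4101, -0.2122, -0.0005]
ee_rot: [3.142, -0.0, -3.099]
force: [-0.5, -0.3, 0.1]
width: 0.044
gripper_force: 0.0
```

```bash
python3 -m creep '{"translation":[[0,0,-1.5],[0,0,-1.5],[0,0,0]],"spin":[0,0,0],"gripper":[0.5,0.5,0.5]}' 25;  python3 -m creep '{"translation":[[0,0,-1.5],[0,0,-1.5],[0,0,0]],"spin":[0,0,0],"gripper":[0.5,0.5,0.5]}'
```

```text
t: 8.0
eef_pos: [0.4101, -0.2122, -0.0036]
ee_rot: [3.142, -0.0, -3.099]
force: [0.9, -0.2, -0.3]
width: 0.0441
gripper_force: 0.0
t: 8.3
eef_pos: [0.4101, -0.2122, -0.0065]
ee_rot: [3.142, -0.0, -3.099]
force: [-1.0, -0.1, -0.4]
width: 0.0438
gripper_force: 0.0
```

```bash
python3 -m creep '{"translation":[[0,0,-1.5],[0,0,-1.5],[0,0,0]],"spin":[0,0,0],"gripper":[0.5,0.5,0.5]}' 25;  python3 -m creep '{"translation":[[0,0,-1],[0,0,-1.5],[0,0,0]],"spin":[0,0,0],"gripper":[0.5,0.5,0.5]}'; python3 -m creep '{"translation":[[0,0,0],[0,0,0],[0,0,0],[0,0,0],[0,0,0]],"spin":[0,0,0,0,0],"gripper":[0.4,0.3,0.2,0.2,0.2]}' 10
```

```text
t: 8.6
eef_pos: [0.4101, -0.2122, -0.0096]
ee_rot: [3.142, -0.0, -3.099]
force: [0.6, -0.0, -0.4]
width: 0.0438
gripper_force: 0.0
t: 8.9
eef_pos: [0.4101, -0.2122, -0.012]
ee_rot: [3.142, -0.0, -3.099]
force: [1.0, 0.1, -0.1]
width: 0.0442
gripper_force: 0.0
t: 9.4
eef_pos: [0.4103, -0.2122, -0.0118]
ee_rot: [-3.142, 0.0, -3.099]
force: [-0.2, -0.1, -0.1]
width: 0.026
gripper_force: 10.0
```

The handle is now gripped at 26 mm, since the finger ends sit higher than the stated TCP. I'll firm up the grip and lift.

```bash
python3 -m creep '{"translation":[[0,0,0],[0,0,0],[0,0,10],[0,0,20],[0,0,30],[0,0,40],[0,0,45],[0,0,0]],"spin":[0,0,0,0,0,0,0,0],"gripper":[0.15,0.15,0.15,0.15,0.15,0.15,0.15,0.15]}' 35
python3 - <<'E'
from h import *
for c in("side","top","wrist"):
  cams.grab_frame(c)
  for l in("knife_butt","knife_tip"):print(c,l,[(np.round(d["centre"],4),round(d["confidence"],2)) for d in nets.pinpoint(c,l)])
E
```

```text
t: 10.2
eef_pos: [0.4139, -0.2131, 0.1398]
ee_rot: [-3.139, 0.01, -3.098]
force: [1.0, -0.4, -1.4]
width: 0.0255
gripper_force: 35.0
side knife_butt [(array([0.2667, 0.0991, 0.0102]), 0.81), (array([ 0.3574, -0.2156,  0.1605]), 0.55), (array([ 7.599e-01,  6.230e-02, -1.000e-04]), 0.29)]
side knife_tip [(array([ 0.5565, -0.2091,  0.165 ]), 0.64), (array([0.3562, 0.2788, 0.0068]), 0.58)]
top knife_butt [(array([0.2667, 0.0984, 0.0059]), 0.81), (array([0.4652, 0.092 , 0.1   ]), 0.6)]
top knife_tip [(array([0.3568, 0.2721, 0.008 ]), 0.79), (array([ 0.5573, -0.2044,  0.1547]), 0.78)]
wrist knife_butt [(array([0.2615, 0.0985, 0.0121]), 0.93), (array([ 0.3555, -0.2128,  0.1511]), 0.76)]
wrist knife_tip [(array([0.3557, 0.2732, 0.0117]), 0.62)]
```

```bash
python3 -m creep '{"translation":[[8,18,5],[12,28,0],[14,33,0],[15,35,0],[15,35,0],[15,35,0],[14,33,0],[11,26,0]],"spin":[0.06,0.12,0.14,0.14,0.14,0.14,0.14,0.14],"gripper":[0.15,0.15,0.15,0.15,0.15,0.15,0.15,0.15]}'; python3 -m creep '{"translation":[[7,16,0],[3,8,0],[0,0,0],[0,0,0]],"spin":[0.13,0.1,0,0],"gripper":[0.15,0.15,0.15,0.15]}'
cat > k.py <<'E'
from h import *
s=get_state();v=np.load("v.npy");p=v[:3];x,y,z=s["eef_pos"]
def L(X): # world->lane
    d=np.array(X[:2])-U(p,-.04-v[3],v[4])[:2];c,n=np.cos(p[2]),np.sin(p[2]);return np.array([c*d[0]+n*d[1],-n*d[0]+c*d[1]])*1000
if __name__=="__main__":
    print("grasp lane mm",L([x,y]).round(1),"theta deg",np.degrees((s["ee_rot"][2]-p[2]+np.pi)%(2*np.pi)).round(1),"TCPz",z.round(4),"t",s["t"],s["force"].round(1))
    for c in("side","top"):
        cams.grab_frame(c)
        for l in("knife_butt","knife_tip","drawer_front"):
            for d in nets.pinpoint(c,l):
                X=d["centre"]
                if np.hypot(X[0]-x,X[1]-y)<.2 and d["confidence"]>.4: print(c,l,L(X).round(1),round(X[2]*1000,1),round(d["confidence"],2))
E
python3 k.py
```

```text
t: 11.45
eef_pos: [0.5147, 0.0327, 0.1375]
ee_rot: [3.141, -0.001, -2.072]
force: [-0.3, 0.2, -0.4]
width: 0.0256
gripper_force: 35.0
t: 11.85
eef_pos: [0.5238, 0.0546, 0.1375]
ee_rot: [3.14, -0.001, -1.852]
force: [-1.1, -0.2, -0.2]
width: 0.0252
gripper_force: 35.0
grasp lane mm [-60.1  11.4] theta deg 79.4 TCPz 0.1375 t 11.85 [-1.1 -0.2 -0.2]
side knife_tip [-31.8 149.2] 165.8 0.74
side drawer_front [-122.5   40.5] 97.9 0.76
top knife_butt [-74.8 -47.8] 154.4 0.55
```

```bash
cat > tri.py <<'E'
from k import *
F={c:cams.grab_frame(c) for c in("side","top")}
for l in("knife_tip","knife_butt"):
    px={};zs=[]
    for c in F:
        for k in range(3):
            if k: F[c]=cams.grab_frame(c)
            for d in nets.pinpoint(c,l):
                X=d["centre"]
                if np.hypot(X[0]-x,X[1]-y)<.2 and abs(X[2]-z-.02)<.03: px.setdefault(c,[]).append(proj(F[c],X)[0]);zs.append(X[2]*1e3);break
    print(l,"z est",np.round(zs,1))
    if len(px)==2:
        P=[np.array(F[c]["mtx"])@np.c_[F[c]["R"],F[c]["t"]] for c in("side","top")]
        X=cv2.triangulatePoints(*P,*[np.median(px[c],0).reshape(2,1) for c in("side","top")]);X=X[:3,0]/X[3,0]
        print(" tri lane",L(X).round(1),"z",(X[2]*1e3).round(1))
print("expected mid z",round(z*1e3+21,1),"theta",np.degrees((s["ee_rot"][2]-p[2]+np.pi)%(2*np.pi)).round(1))
E
python3 tri.py
```

```text
knife_tip z est [163.  164.7 161.8]
knife_butt z est [163.1 155.1 155.4 156.4]
 tri lane [-17.7   8.3] z 60.3
expected mid z 159.3 theta 79.5
```

```bash
python3 -m creep '{"translation":[[0,0,-10],[0,0,-15],[0,0,-15],[0,0,-12],[0,0,-8],[0,0,-4],[0,0,0],[0,0,0]],"spin":[0,0,0,0,0,0,0,0],"gripper":[0.15,0.15,0.15,0.15,0.15,0.15,0.15,0.15]}'; python3 tri.py
python3 - <<'E'
from k import *
f=cams.grab_frame("side");x0,y0=195,130
im=cv2.resize(f["img"][y0:y0+150,x0:x0+200,::-1],None,fx=4,fy=4,interpolation=cv2.INTER_CUBIC)
def W(lx,ly,zz): return U(p,-.04-v[3]+lx/1e3,v[4]+ly/1e3,zz)
th=s["ee_rot"][2]-p[2]+np.pi;gx,gy=L([x,y]);b=z+.012
for kx,kz,c in((100,.009,(0,0,255)),(8,.009,(0,255,255)),(-100,.009,(0,255,0)),(-100,.018,(0,255,0))):
    q=proj(f,W(gx+(kx+43)*np.cos(th),gy+(kx+43)*np.sin(th),b+kz))[0];cv2.circle(im,tuple(((q-[x0,y0]+.5)*4).astype(int).tolist()),3,c,-1)
cv2.imwrite("pics/s6.png",im)
E
```

```text
t: 14.15
eef_pos: [0.5246, 0.0549, 0.0745]
ee_rot: [-3.141, 0.0, -1.849]
force: [-0.5, -0.3, -0.7]
width: 0.0256
gripper_force: 35.0
knife_tip z est [ 95.   98.7 100.1]
knife_butt z est [98.9 93.6 92.4 93.8]
 tri lane [-16.4   6.8] z -22.6
expected mid z 95.5 theta 79.6
```

View pics/s6.png

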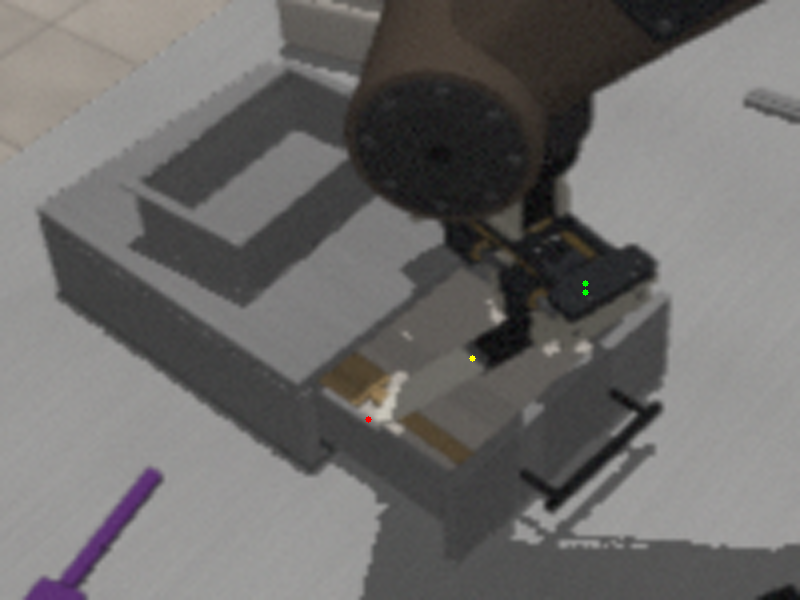

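The blade tip at (370,418) agrees with the model, above the left wall and in front of the top edge. Next I'll lower to blade height and begin the swing.

```bash
python3 -m creep '{"translation":[[0,0,-5],[0,0,-5],[0,0,-3],[0,0,0]],"spin":[0,0,0,0],"gripper":[0.15,0.15,0.15,0.15]}' && python3 -m creep '{"translation":[[0,0,0],[0,0,0],[0,0,0],[0,0,0],[0,0,0],[0,0,0],[0,0,0]],"spin":[-0.05,-0.07,-0.08,-0.08,-0.07,-0.05,0],"gripper":[0.15,0.15,0.15,0.15,0.15,0.15,0.15]}'; python3 tri.py;python3 k.py
```

```text
t: 15.7
eef_pos: [0.5238, 0.0546, 0.0604]
ee_rot: [3.141, -0.001, -1.849]
force: [-0.3, 0.0, -0.4]
width: 0.0254
gripper_force: 35.0
t: 16.4
eef_pos: [0.5243, 0.0548, 0.0612]
ee_rot: [-3.142, 0.0, -2.25]
force: [0.0, -0.4, -0.6]
width: 0.0255
gripper_force: 35.0
knife_tip z est [87.5 84.8 87.7 82.9 78.  78.5]
 tri lane [ 19.5 130.1] z 91.4
knife_butt z est [85.2 81.7 79.4 80.1]
 tri lane [-37.2  28.1] z 64.1
expected mid z 82.2 theta 56.6
grasp lane mm [-59.6  11.7] theta deg 56.7 TCPz 0.0612 t 17.5 [-0.2 -0.5 -0.6]
side knife_tip [ 21.6 128.4] 84.3 0.56
side drawer_front [-122.3   40.7] 99.9 0.67
top knife_butt [-91.8 -37. ] 79.7 0.68
top knife_tip [ 20.4 131.1] 81.5 0.61
top drawer_front [-121.    41.1] 98.1 0.8
```

```bash
python3 -m creep '{"translation":[[3,-1,0],[3,-1,0],[3,-1,0],[2,-1,0]],"spin":[-0.05,-0.05,-0.05,-0.05],"gripper":[0.15,0.15,0.15,0.15]}' && python3 k.py
```

```text
t: 18.3
eef_pos: [0.5354, 0.0508, 0.0611]
ee_rot: [-3.142, -0.0, -2.451]
force: [-0.3, -0.9, -0.6]
width: 0.0251
gripper_force: 35.0
grasp lane mm [-48.1   8.8] theta deg 45.1 TCPz 0.0611 t 18.3 [-0.3 -0.9 -0.6]
side knife_butt [-90.5 -31.4] 84.2 0.58
side knife_tip [ 53.  109.3] 87.1 0.63
side drawer_front [-121.4   39.4] 97.6 0.75
top knife_butt [-91.8 -32.1] 80.7 0.62
top drawer_front [-125.1   44.5] 98.8 0.75
```

```bash
python3 -m creep '{"translation":[[1,0,0],[1,-1,0],[1,-1,0],[0.5,-1,0],[0.5,-1,0],[0,-1,0],[0,-1,0],[0,-1,0]],"spin":[-0.06,-0.06,-0.06,-0.06,-0.06,-0.06,-0.06,-0.06],"gripper":[0.15,0.15,0.15,0.15,0.15,0.15,0.15,0.15]}' && python3 -m creep '{"translation":[[0,-1,0],[0,-1,0],[0,0,0],[0,0,0],[0,0,0],[0,0,0],[0,0,0]],"spin":[-0.06,-0.06,-0.06,-0.06,-0.05,-0.02,0],"gripper":[0.15,0.15,0.15,0.15,0.15,0.15,0.15]}' && python3 k.py
```

```text
t: 19.5
eef_pos: [0.5392, 0.0438, 0.0612]
ee_rot: [-3.142, -0.0, -2.931]
force: [0.1, 0.7, -1.3]
width: 0.0252
gripper_force: 35.0
t: 20.2
eef_pos: [0.5392, 0.0418, 0.0612]
ee_rot: [-3.142, 0.0, 3.045]
force: [0.3, -0.2, -1.2]
width: 0.0257
gripper_force: 35.0
grasp lane mm [-43.5   0.2] theta deg 360.0 TCPz 0.0612 t 20.2 [ 0.3 -0.2 -1.2]
side knife_butt [-103.4   -0.3] 82.2 0.72
side drawer_front [-123.2   38.7] 98.4 0.86
top knife_butt [-98.3   1.2] 81.0 0.55
top drawer_front [-123.6   40.4] 99.6 0.68
```

```bash
python3 -m creep '{"translation":[[0,0,-5],[0,0,-8],[0,0,-8],[0,0,-8],[0,0,-6],[0,0,-4],[0,0,-2],[0,0,0]],"spin":[0,0,0,0,0,0,0,0],"gripper":[0.15,0.15,0.15,0.15,0.15,0.15,0.15,0.15]}' && python3 -m creep '{"translation":[[0,0,-1],[0,0,-1],[0,0,-1],[0,0,0]],"spin":[0,0,0,0],"gripper":[0.15,0.15,0.15,0.15]}'
```

```text
t: 21.4
eef_pos: [0.5392, 0.0418, 0.0199]
ee_rot: [-3.141, -0.0, 3.044]
force: [-0.0, 0.3, -0.4]
width: 0.0248
gripper_force: 35.0
t: 21.8
eef_pos: [0.5392, 0.0418, 0.0172]
ee_rot: [3.142, 0.0, 3.044]
force: [0.8, -0.3, -1.2]
width: 0.0252
gripper_force: 35.0
```

```bash
python3 -m creep '{"translation":[[0,0,-0.5],[0,0,-0.5],[0,0,-0.5],[0,0,0]],"spin":[0,0,0,0],"gripper":[0.15,0.15,0.15,0.15]}' && python3 -m creep '{"translation":[[0,0,-0.5],[0,0,-0.5],[0,0,0],[0,0,0]],"spin":[0,0,0,0],"gripper":[0.15,0.15,0.15,0.15]}'
```

```text
t: 22.2
eef_pos: [0.5392, 0.0418, 0.0156]
ee_rot: [-3.142, -0.0, 3.044]
force: [-0.2, -0.5, -1.2]
width: 0.0252
gripper_force: 35.0
t: 22.6
eef_pos: [0.5392, 0.0418, 0.0146]
ee_rot: [-3.141, -0.0, 3.044]
force: [-0.3, -0.3, -0.7]
width: 0.0251
gripper_force: 35.0
```

```bash
python3 -m creep '{"translation":[[0,0,-0.4],[0,0,-0.3],[0,0,0]],"spin":[0,0,0],"gripper":[0.15,0.15,0.15]}' && python3 -m creep '{"translation":[[0,0,-0.3],[0,0,-0.3],[0,0,0]],"spin":[0,0,0],"gripper":[0.15,0.15,0.15]}'
```

```text
t: 22.9
eef_pos: [0.5393, 0.0418, 0.0142]
ee_rot: [3.142, 0.0, 3.044]
force: [-1.2, -0.3, 4.1]
width: 0.0254
gripper_force: 35.0
t: 23.2
eef_pos: [0.5394, 0.0418, 0.0141]
ee_rot: [3.142, 0.001, 3.045]
force: [-3.5, 0.0, 9.3]
width: 0.0254
gripper_force: 35.0
```

```bash
python3 -m creep '{"translation":[[0,0,0.4],[0,0,0],[0,0,0],[0,0,0],[0,0,0]],"spin":[0,0,0,0,0],"gripper":[0.15,0.3,0.36,0.42,0.42]}' 5 && python3 -m creep '{"translation":[[0,0,3],[0,0,6],[0,0,12],[0,0,20],[0,0,30],[0,0,40],[0,0,40],[0,0,20]],"spin":[0,0,0,0,0,0,0,0],"gripper":[0.42,0.42,0.42,0.42,0.42,0.42,0.42,0.42]}' && python3 -m creep '{"translation":[[-10,0,0],[-30,8,0],[-40,10,0],[-40,10,0],[-40,10,0],[-20,5,0],[0,0,0]],"spin":[0,0,0,0,0,0,0],"gripper":[0.1,0,0,0,0,0,0]}'
python3 - <<'E'
from k import *
f=cams.grab_frame("top");cv2.imwrite("pics/t7.png",cv2.resize(f["img"][140:270,195:355,::-1],None,fx=4,fy=4,interpolation=cv2.INTER_CUBIC))
E
python3 k.py
```

```text
t: 23.7
eef_pos: [0.5392, 0.0418, 0.0135]
ee_rot: [-3.141, -0.0, 3.044]
force: [-0.1, -0.5, 0.4]
width: 0.0362
gripper_force: 0.0
t: 24.5
eef_pos: [0.5408, 0.0421, 0.1899]
ee_rot: [3.139, 0.006, 3.045]
force: [0.8, 0.6, -0.5]
width: 0.0368
gripper_force: 0.0
t: 25.2
eef_pos: [0.3568, 0.0846, 0.1851]
ee_rot: [3.14, 0.001, 3.046]
force: [0.2, 0.4, 0.7]
width: 0.0007
gripper_force: 0.0
grasp lane mm [-227.8   25.7] theta deg 0.1 TCPz 0.1853 t 25.25 [0.3 0.2 0.1]
side knife_butt [-102.1    0.5] 38.8 0.8
side knife_butt [-320.5   29.1] 11.1 0.64
side knife_tip [-247.4  213.5] 6.0 0.58
side drawer_front [-121.1   39.5] 99.9 0.64
top knife_butt [-103.8   -0.4] 30.1 0.71
top knife_tip [-247.   214.9] 6.9 0.51
top drawer_front [-124.2   41. ] 96.6 0.62
```

View pics/t7.png

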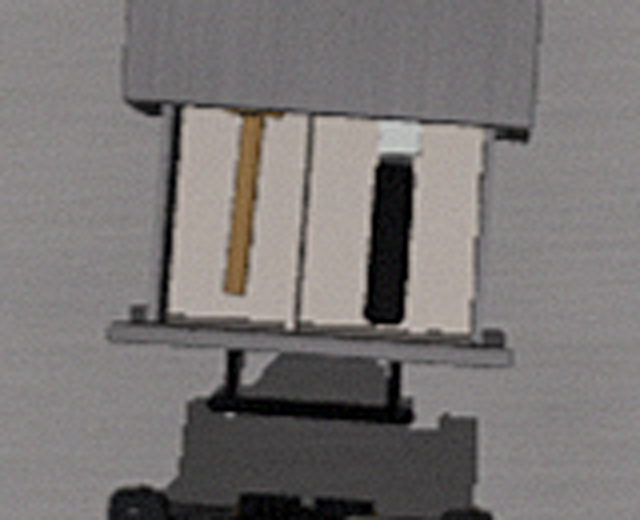

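The picture shows the knife lying flat and aligned in the right compartment: handle at (390,240), white blade going under the top at (400,135). The spoon is still at (245,200). Next is the push, with closed fingers on the panel above the bar handle.

```bash
python3 -m creep '{"translation":[[0,5,-25],[1,5,-35],[0,5,-35],[0,0,-20],[0,0,-10],[0,0,0]],"spin":[0,0,0,0,0,0],"gripper":[0,0,0,0,0,0]}' && python3 -m creep '{"translation":[[15,-1.5,0],[25,-2.5,0],[20,-2,0],[10,-1,0],[6,-0.6,0],[3,-0.3,0],[2,-0.2,0],[0,0,0]],"spin":[0,0,0,0,0,0,0,0],"gripper":[0,0,0,0,0,0,0,0]}' && python3 k.py
```

```text
t: 26.25
eef_pos: [0.3595, 0.0988, 0.0583]
ee_rot: [-3.138, -0.003, 3.044]
force: [0.8, 0.1, 0.1]
width: 0.0007
gripper_force: 0.0
t: 27.05
eef_pos: [0.441, 0.0918, 0.0599]
ee_rot: [3.141, 0.0, 3.045]
force: [-0.7, -0.3, 0.4]
width: 0.0005
gripper_force: 0.0
grasp lane mm [-146.    40.5] theta deg 359.9 TCPz 0.0599 t 27.05 [-0.7 -0.3  0.4]
side knife_butt [-318.    27.8] 8.4 0.78
side drawer_front [-123.2   41.1] 100.4 0.87
top knife_butt [-101.7    0.8] 31.5 0.77
top knife_butt [-322.1   28.7] 8.9 0.58
top drawer_front [-123.8   41.1] 97.7 0.83
top drawer_front [-102.3   -0.3] 31.8 0.48
```

```bash
python3 -m creep '{"translation":[[2,-0.2,0],[2,-0.2,0],[2,-0.2,0],[2,-0.2,0],[2,-0.2,0],[2,-0.2,0],[2,-0.2,0],[2,-0.2,0]],"spin":[0,0,0,0,0,0,0,0],"gripper":[0,0,0,0,0,0,0,0]}'
```

```text
t: 28.25
eef_pos: [0.4568, 0.09, 0.0596]
ee_rot: [-3.141, -0.001, 3.044]
force: [-3.9, 1.1, 1.9]
width: 0.0009
gripper_force: 2.1
```

```bash
python3 -m creep '{"translation":[[2,-0.2,0],[3,-0.3,0],[4,-0.4,0],[5,-0.5,0],[6,-0.6,0],[6,-0.6,0],[6,-0.6,0],[6,-0.6,0]],"spin":[0,0,0,0,0,0,0,0],"gripper":[0,0,0,0,0,0,0,0]}' && python3 -m creep '{"translation":[[6,-0.6,0],[6,-0.6,0],[6,-0.6,0],[6,-0.6,0],[6,-0.6,0],[6,-0.6,0],[6,-0.6,0],[6,-0.6,0]],"spin":[0,0,0,0,0,0,0,0],"gripper":[0,0,0,0,0,0,0,0]}' && python3 k.py
```

```text
t: 29.05
eef_pos: [0.4953, 0.0863, 0.0596]
ee_rot: [-3.141, -0.001, 3.044]
force: [-4.8, 2.7, 2.3]
width: 0.0006
gripper_force: 2.4
t: 29.85
eef_pos: [0.5434, 0.0816, 0.0597]
ee_rot: [-3.142, -0.001, 3.044]
force: [-4.7, 4.0, 2.9]
width: 0.0007
gripper_force: 2.4
grasp lane mm [-43.2  40.2] theta deg 359.9 TCPz 0.0597 t 29.85 [-4.7  4.   2.9]
top knife_butt [-9.8 -1.6] 34.1 0.61
```

```bash
python3 -m creep '{"translation":[[6,-0.6,0],[6,-0.6,0],[6,-0.6,0],[5,-0.5,0],[5,-0.5,0],[4,-0.4,0],[3,-0.3,0],[2,-0.2,0]],"spin":[0,0,0,0,0,0,0,0],"gripper":[0,0,0,0,0,0,0,0]}' && python3 -m creep '{"translation":[[2,-0.2,0],[1.5,-0.1,0],[1,-0.1,0],[1,-0.1,0],[1,-0.1,0]],"spin":[0,0,0,0,0],"gripper":[0,0,0,0,0]}' && python3 k.py
```

```text
t: 31.05
eef_pos: [0.5805, 0.0776, 0.0597]
ee_rot: [-3.141, -0.0, 3.044]
force: [-4.6, -1.4, 3.6]
width: 0.0
gripper_force: 2.1
t: 31.55
eef_pos: [0.5866, 0.0771, 0.0597]
ee_rot: [-3.141, -0.0, 3.044]
force: [-3.8, -0.6, 2.2]
width: 0.0003
gripper_force: 2.1
grasp lane mm [ 0.3 39.9] theta deg 359.9 TCPz 0.0597 t 31.55 [-3.8 -0.6  2.2]
side drawer_front [12.1 42.1] 97.7 0.56
```

Nearly shut. I'll inch forward until the force rises.

```bash
python3 -m creep '{"translation":[[1,-0.1,0],[1,-0.1,0],[0,0,0]],"spin":[0,0,0],"gripper":[0,0,0]}' && python3 -m creep '{"translation":[[1,-0.1,0],[1,-0.1,0],[0,0,0]],"spin":[0,0,0],"gripper":[0,0,0]}'
```

```text
t: 32.25
eef_pos: [0.5875, 0.0771, 0.0596]
ee_rot: [-3.141, -0.002, 3.044]
force: [-8.0, 2.0, 5.5]
width: 0.0006
gripper_force: 4.3
t: 32.55
eef_pos: [0.5875, 0.0771, 0.0597]
ee_rot: [-3.141, -0.005, 3.044]
force: [-16.3, 4.7, 11.4]
width: 0.0007
gripper_force: 8.7
```

```bash
python3 -m creep '{"translation":[[-3,0.3,0],[-10,1,0],[-25,2,0],[-35,3,10],[-35,3,30],[-20,2,40],[0,0,40],[0,0,0]],"spin":[0,0,0,0,0,0,0,0],"gripper":[0,0,0,0,0,0,0,0]}'
python3 - <<'E'
from k import *
F={}
for c in("top","side"):
    f=F[c]=cams.grab_frame(c)
    for l in("drawer_front","shears","mug","pan","unit"):
        for d in nets.pinpoint(c,l):
            if d["confidence"]>.5: print(c,l,np.round(d["centre"],3),round(d["confidence"],2))
    im=f["img"][:,:,::-1].copy()
    q=proj(f,[U(p,-.162,-.123,.098),U(p,-.162,.123,.098)]).astype(int)
    if c=="top": cv2.line(im,tuple(q[0].tolist()),tuple(q[1].tolist()),(0,0,255),1)
    F[c]=im
a=cv2.resize(F["top"][30:250,195:355],(400,550));b=cv2.resize(F["side"][130:285,190:303],(400,550))
cv2.imwrite("pics/end.png",cv2.hconcat([a,b]))
E
```

```text
t: 33.35
eef_pos: [0.466, 0.0901, 0.1861]
ee_rot: [3.135, 0.011, 3.046]
force: [0.6, 0.8, 0.4]
width: 0.0006
gripper_force: 0.0
top drawer_front [0.597 0.078 0.096] 0.62
top shears [ 0.485 -0.396 -0.002] 0.82
top shears [0.757 0.068 0.107] 0.56
top mug [0.494 0.409 0.   ] 0.59
top pan [0.757 0.069 0.107] 0.96
top unit [ 0.76   0.06  -0.005] 0.81
side drawer_front [0.599 0.076 0.098] 0.79
side shears [ 0.483 -0.388  0.001] 0.72
side mug [0.498 0.411 0.001] 0.91
side pan [0.76  0.07  0.105] 0.77
side unit [0.759 0.063 0.001] 0.92
```

View pics/end.png

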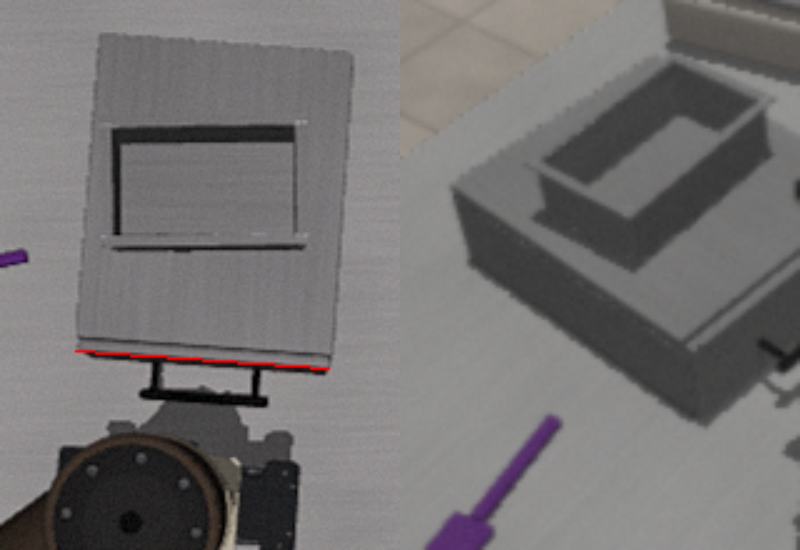

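The drawer front lies on the shut line (red, row ~360) and the panel is flush against the unit. The pan, mug and shears haven't moved, and the robot is clear.

```bash
python3 -c "
from station import arm;print(arm.job_done())"
```

```text
the job is handed in; nothing more can be done
None
```

The knife is lying flat in the wide compartment, blade to the back, and the drawer is fully shut; the spoon stayed in its compartment, the shears, mug and pan did not move, and I handed the job in at about 34 s of the 58 s limit.

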